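# Complete the plier rack and lift it level

### The arm

A 6-joint arm with a two-finger parallel gripper is mounted at the origin on the work surface. World frame = base frame: x ahead of the robot, y to its left, z up, the work surface at z = 0. Lengths are in mm, angles in rad, forces in N, time in s.
With the tool pointing down it reaches from about 275 to 850 mm from the base axis. Payload 5.2 kg.
Tool frame: the origin (TCP) lies between the finger pads; the fingertips stand 8 mm ahead of it and the grasp point (between the pads) lies 11 mm behind it; z points along the fingers, y is the line along which they close (so a half turn about z gives the same grasp; the last joint's range is limited). The gripper opens to 85 mm and grips with 20 to 120 N. Pads are 22 mm wide; open, the fingers measure 114 mm over their backs; the gripper's body (76 mm by 85 mm) begins 54 mm behind the grasp point. The pads swing forward as they close: fully open they stand 13 mm farther back than shut.
Start: joints at [1.015, 0.259, 1.535, -0, 1.348, -0.203], TCP at [190.018, 516.138, 239.31] pointing down, gripper open.
Joint ranges: [-3.14, 3.14], [-0.91, 2.08], [0.19, 2.58], [-1.22, 4.36], [0.22, 2.71], [-3.12, 3.12]. Speed limits (rad/s): [2.57, 2.57, 3.14, 3.14, 3.14, 3.14].

### API

Orientations are given as a unit quaternion [w, x, y, z].
In Python, from cell import bot gives the robot as it stands. The module is installed in compiled form; this text tells all that it offers.
- The arm moves only by the shell command python3 -m handwheel 'ROWS' [FORCE]. ROWS is a JSON object of lists of equal length, an entry for each row: "claw": the opening, from 0 (shut) to 1 (fully open); "linear": the shift along the tool's x, y, z in mm, a list of three; "twist": the turn about the tool's z in degrees. A call has 1 to 8 rows; each row is the pose to reach, as a shift and turn from the pose commanded when the call began, along the tool's axes at that moment; what a row does not reach only later rows make up. A row lasts 1/8 s, in which the tool goes at most 62.5 mm and 10.7 degrees, less where a joint would pass 70% of its speed; a pose out of reach is approached as far as the arm can. A call with a gripper value outside its range is refused whole. The fingers move at their own pace and stop on an object; FORCE is the grip in N (left out, the last holds). Time passes only in rows, so rows that repeat a pose let the fingers close. It gives the time, the measured TCP pose, the force, the opening and the grip force at its end, in the units of the state.
- bot.get_obs(): the state, without advancing time (a new reading comes with each control period).
- bot.get_image(name): name is "scene" or "top" or "wrist"; returns a dict with "pixels" (400x640x3 uint8, red, green, blue), "K" (3x3 intrinsics, pixels), "xyz" and "rotation" of the camera in the world. Camera axes: x right, y up, looking along -z (the intrinsics and any distortion apply to the point x, -y, -z); pixel columns grow to the right and rows downward; lengths in mm; the calibration is good to about 2 mm. A picture is of the moment at which its call begins. There is no depth.
- bot.hand_in(): hands the job in; it is judged then, once.
The state is a dict: "clock": time; "joints": joint angles; "qvel": joint speeds; "joint_efforts": joint torques, N m; "ee_pos": TCP position; "ee_rot": TCP orientation; "ft_force": force on the tool from outside, world axes, zero at the start; "ft_torque": the same for the moment, N m; "grip_width": opening from 0.0 (shut) to 1.0 (fully open); "finger_force": force on a finger pad.
Only numpy, scipy, OpenCV 4.12 (cv2) and the standard library are available. Lean on these libraries where they do the work, as an engineer would, in place of code of your own. Each camera call takes 0.05 s, during which the arm holds its last target. There are 200 camera calls.

### The job

The pliers with yellow sleeves on the drying stand belong to the yellow set: hang them astride the empty half of the carrying rack's rail, let go of them, then pick the rack up by its yellow handle. Hold it level and still, with all three pliers on its rail, about a hand's breadth (10 cm) above the bench, touching nothing else, and finish while still holding it there. Keep the rack from tipping, and leave the red pliers, the bowl and the mouth mirror where they are.

Things in the scene. Friction and masses are not known exactly. Their poses are not given: they have to be found in the camera images.
- yellow_pliers_grip (a point): Pliers to move: closed steel, yellow sleeves, 100 g, beak up, handles (50 mm apart) astride the stand's rail. Point: mid-beak, 30 mm above the rail's axis; tip 19 mm above it, handle ends 110 mm below. From 14 mm below to 10 mm above, beak 13 mm wide (own x, the way the handles spread, across the rail) by 10 mm thick (own y, flat faces, along the rail). z up. Same if turned half round
- red_pliers_grip (a point): Pliers of another set on the drying stand, to be left alone: same form, point and axes, but red sleeves
- rack_pliers_a_grip (a point): Pliers already on the rack, nearer its handle: same form, point and axes, yellow sleeves
- rack_pliers_b_grip (a point): Pliers already on the rack, nearer its end: same form, point and axes, yellow sleeves
- stand_rail (a point): Middle of the drying stand's rail, on its axis, 115 mm above the bench. Fixed steel stand: drip tray 130 x 250 x 16 mm, A-shaped wire ends 224 mm apart, one rail 8 mm thick along own y. The yellow and the red pliers hang 50 mm either side of the middle, in either order
- rack: Carrying rack, loose, 8 mm stainless wire, about 0.35 kg empty, 108 mm wide at the foot: skids on the bench, A-shaped ends, a rail along own y 310 mm long, 8 mm thick, axis 115 mm above the foot; a lifting bail stands on the middle of the rail. Origin: centre of the foot's underside. z up. The rail's +y half carries two pliers, its -y half is empty
- rack_handle (a point): Middle of the yellow sleeve on the rack's lifting bail, 185 mm above the rack's foot. The sleeve is a bar 46 mm long along own y (the rail's direction), 14 mm wide (own x) and 14 mm high; the bail's upright wires run down to the rail 28 mm either side of the middle. Grip it across its width
- rack_free (a point): Middle of the empty half of the rack's rail, on the rail's axis, 90 mm from the rack's middle and 115 mm above its foot. Free rail runs 55 mm from here towards the bail and 60 mm towards the end. Own axes as the rack's (y along the rail)
- cup_mid (a point): Small steel bowl, bystander, 66 mm across, 42 mm high; point: half-way up its middle
- mirror_mid (a point): Mouth mirror, bystander, lying on the bench, 170 mm long along own x, black handle 8 mm thick; point: in the handle, near its middle
Mind the look-alikes: they are no part of the job. Leave any purple look-alike of the part that bears yellow_pliers_grip alone.

How it is judged:
By the outcome, as a careful person would: the job done as asked, in the order asked, and still so for the second after the job is handed in, while the arm keeps its last pose, push and grip.
It also fails if it takes over 64 s, if anything falls off the work surface, if the arm or the gripper's body presses on something with over 40 N, if the wrist force passes 120 N, or if a joint passes its speed limit or range.

## Working session

There is one attempt and no reset: what is moved stays moved. The work goes in short steps, Python scripts to look and compute and a shell command to move; the robot and the scene stay as the last step left them, time stands still between calls to the robot, and variables do not carry over. Pictures are saved under pics/ and viewed, at most 10 in all, crops included, and the job is handed in when it is done.

```bash
mkdir -p pics; cat > h.py <<'E'
import numpy as np,cv2
from cell import bot
def shot(n):
    im=bot.get_image(n); np.savez(f'{n}.npz',**{k:np.array(v) for k,v in im.items()}); return im
def load(n): return dict(np.load(f'{n}.npz'))
def save(im,f): cv2.imwrite(f'pics/{f}.png',np.ascontiguousarray(np.array(im['pixels'])[:,:,::-1]))
def ray(im,u,v):
    K=np.array(im['K']);d=np.linalg.inv(K)@[u,v,1];d=np.array([d[0],-d[1],-d[2]])
    R=np.array(im['rotation'])
    if R.size==4:
        from scipy.spatial.transform import Rotation as Ro
        R=Ro.from_quat(np.r_[R[1:],R[0]]).as_matrix()
    d=R@d; return np.array(im['xyz'],float),d/np.linalg.norm(d)
def onz(im,u,v,z):
    o,d=ray(im,u,v);return o+d*(z-o[2])/d[2]
def tri(a,b):
    (o,d),(p,e)=a,b
    s=np.linalg.lstsq(np.c_[d,-e],p-o,rcond=None)[0]
    x,y=o+d*s[0],p+e*s[1];return (x+y)/2,np.linalg.norm(x-y)
def proj(im,P):
    from scipy.spatial.transform import Rotation as Ro
    R=np.array(im['rotation'])
    if R.size==4:R=Ro.from_quat(np.r_[R[1:],R[0]]).as_matrix()
    c=R.T@(np.array(P,float)-im['xyz']);q=np.array(im['K'])@[c[0],-c[1],-c[2]];return q[:2]/q[2]
E
python3 - <<'E'
from h import *
np.set_printoptions(precision=3,suppress=True)
print(bot.get_obs())
for n in('scene','top'):
    im=shot(n);save(im,n+'0');print(n,im['K'],im['xyz'],im['rotation'],[k for k in im])
E
```

```text
{'clock': 0.0, 'joints': array([ 1.015,  0.259,  1.536,  0.   ,  1.348, -0.203]), 'qvel': array([-0.002,  0.   ,  0.001, -0.001, -0.   ,  0.001]), 'joint_efforts': array([ -0.001, -44.603, -29.057,  -0.001,   0.012,   0.   ]), 'ee_pos': array([189.728, 515.683, 238.46 ]), 'ee_rot': array([-0.   ,  0.175,  0.984, -0.001]), 'ft_force': array([-0.138,  0.08 ,  0.725]), 'ft_torque': array([ 0.006, -0.002,  0.018]), 'finger_force': 0.0, 'grip_width': 1.004699307175447}
scene [[409.096   0.    319.85 ]
 [  0.    409.096 197.694]
 [  0.      0.      1.   ]] [1067.132  449.782  639.481] [0.392 0.188 0.403 0.805] ['pixels', 'K', 'xyz', 'rotation']
top [[450.071   0.    326.192]
 [  0.    450.071 199.042]
 [  0.      0.      1.   ]] [ 400.239   35.894 1154.492] [ 0.713  0.041 -0.06  -0.697] ['pixels', 'K', 'xyz', 'rotation']
```

View pics/scene0.png

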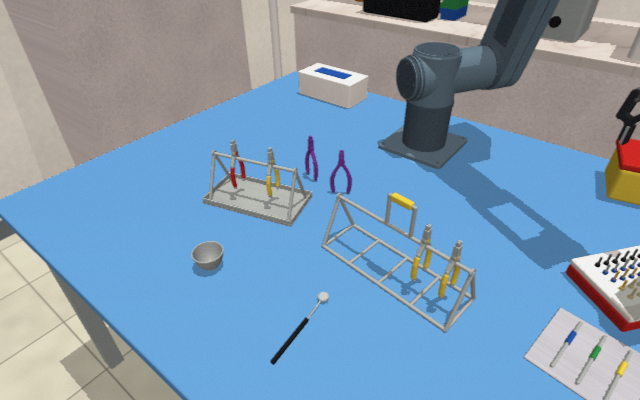

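View pics/top0.png

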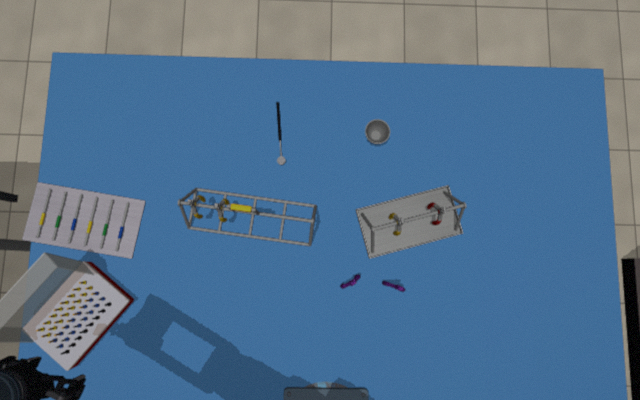

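The scene view shows these objects:
- Stand: yellow pliers at scene (270,172), red pliers at (237,165).
- Purple look-alikes: (311,158) and (341,172).
- Rack: pliers at (423,252) and (451,270), bail sleeve at (401,201).
- Bystanders: bowl at (208,256), mirror at (300,330).

Candidates for "yellow pliers" are the stand yellow (270,172), the red, the two purple, and the two rack yellows. By the description I choose the yellow on the stand, top (396,223). I'll check it in a close crop.

```bash
python3 - <<'E'
from h import *
t=load('top');s=load('scene')
a=cv2.resize(t['pixels'][175:270,170:480],None,fx=2.5,fy=2.5,interpolation=cv2.INTER_CUBIC)
b=cv2.resize(s['pixels'][125:215,200:460],None,fx=2.98,fy=2.98,interpolation=cv2.INTER_CUBIC)
b=b[:,:775];c=np.vstack([a,b]);print(a.shape,b.shape);cv2.imwrite('pics/crop1.png',c[:,:,::-1])
hsv=lambda im:cv2.cvtColor(im['pixels'],cv2.COLOR_RGB2HSV)
for n,im in(('top',t),('scene',s)):
    for col,lo,hi in(('yel',(18,130,90),(35,255,255)),('red',(0,150,60),(6,255,255))):
        m=cv2.inRange(hsv(im),lo,hi);k,_,st,ce=cv2.connectedComponentsWithStats(m)
        for i in range(1,k):
            if st[i,4]>8: print(n,col,st[i],ce[i].round(1))
E
```

```text
(238, 775, 3) (268, 775, 3)
top yel [230 204  22   8 123] [240.5 207.5]
top yel [ 40 213   5  12  38] [ 42.  218.3]
top yel [194 214   4   3   9] [195.3 214.8]
top yel [220 217   3   4   9] [221.2 218.7]
top yel [ 87 221   5  12  36] [ 89.  226.8]
top red [434 221   6   4  13] [436.7 222. ]
top red [125 297   6  11  12] [128.1 302.4]
scene yel [ 606  150   34   55 1160] [622.  182.5]
scene yel [275 169   5  17  55] [277.  177.4]
scene yel [266 176   6  20  71] [268.6 185.6]
scene yel [391 193  23  17 197] [401.8 200.6]
scene yel [424 249   8  19  83] [427.3 258.5]
scene yel [412 257   8  22 103] [414.8 267.2]
scene yel [451 266   9  19  90] [455.  274.9]
scene yel [623 269   6   9  13] [625.3 272.8]
scene yel [632 268   5   8   9] [633.9 271.6]
scene yel [614 271   5   8  11] [616.4 274.5]
scene yel [439 274  10  23 119] [443.  284.9]
scene yel [620 280   7   9  19] [622.9 284.9]
scene yel [616 361  11  15  88] [621.6 367.9]
scene red [617 139  23  34 635] [629.2 155. ]
scene red [240 161   5  17  47] [242.3 169.3]
scene red [231 168   6  19  61] [232.8 177. ]
scene red [567 265  73  66 825] [601.5 301.6]
```

View pics/crop1.png

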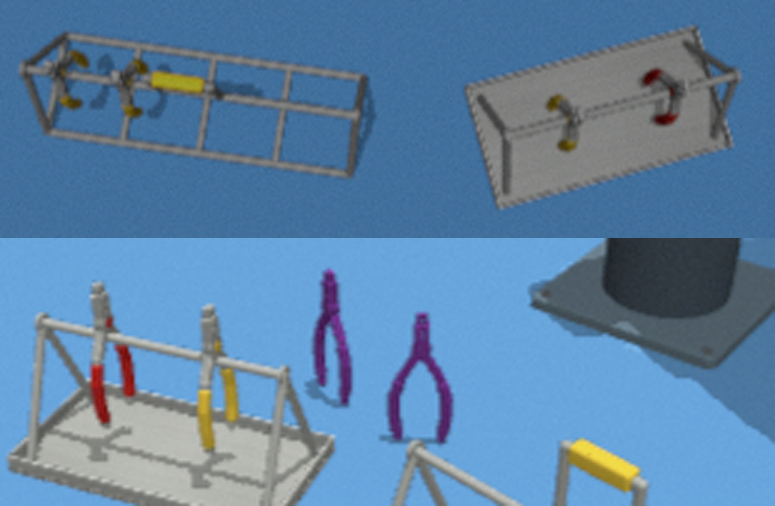

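The crop confirms the choice. The stand's yellow pliers have their beak at top (400,220) and scene (270,154), and the red ones are at top (439,211). Both purple ones stand on the bench. Next I measure the rails, the beak and the handle.

```bash
python3 - <<'E'
from h import *
np.set_printoptions(precision=1,suppress=True)
t=load('top');s=load('scene')
def ax(n,a,b):
    A,B=onz(t,*a,115),onz(t,*b,115);d=B-A;print(n,A,B,'mid',(A+B)/2,'len',np.linalg.norm(d),'ang',np.degrees(np.arctan2(d[1],d[0])));return A,B
ax('rack',(179.2,203),(314.8,220.6))
SA,SB=ax('stand',(372.4,228.2),(465.2,205))
for e in((372.4,228.2),(465.2,205)):
  print('tri stand',[tri(ray(t,*e),ray(s,*p)) for p in((213.4,153.2),(295.3,170.3))])
print('rack end tri',tri(ray(t,314.8,220.6),ray(s,337.9,195.8)))
print('handle top',onz(t,240.5,207.5,190),'tri',tri(ray(t,240.5,207.5),ray(s,401.8,200.6)))
print('beak rail crossing/tip',onz(t,400,219.8,134),'scene tip',onz(s,200+208/2.98,125+70/2.98,134))
m=(SA+SB)/2;d=(SB-SA)/np.linalg.norm(SB-SA);print('pred yellow',m-50*d,'proj',proj(t,m-50*d+[0,0,30-15]),proj(s,m-50*d+[0,0,19]))
m=cv2.inRange(cv2.cvtColor(t['pixels'],cv2.COLOR_RGB2HSV),(18,130,90),(35,255,255));
p=np.argwhere(m[200:214,225:256])[:,::-1]+[225,200];print(cv2.minAreaRect(p.astype(np.float32)))
E
```

```text
rack [533.4 349.7 115. ] [499.6  35.6 115. ] mid [516.5 192.7 115. ] len 315.88580450155433 ang -96.13350920108111
stand [485.  -98.3 115. ] [ 544.4 -316.7  115. ] mid [ 514.7 -207.5  115. ] len 226.38910218815667 ang -74.78879794299917
tri stand [(array([ 550.6, -148.6,  174.7]), np.float64(180.6588134897277)), (array([484. , -97. , 115.6]), np.float64(2.873359394548671))]
tri stand [(array([ 544.3, -317.4,  110.7]), np.float64(1.9645380991736476)), (array([ 491.3, -218.8,  115.4]), np.float64(209.00559331371252))]
rack end tri (array([499.1,  37. , 111.6]), np.float64(3.21310877807087))
handle top [517.1 195.9 190. ] tri (array([518. , 196.3, 184.6]), np.float64(1.0239901547642636))
beak rail crossing/tip [ 504. -159.  134.] scene tip [ 468.8 -189.7  134. ]
pred yellow [ 501.5 -159.3  115. ] proj [399.8 221.1] [269.4 158.1]
((237.4842071533203, 206.97589111328125), (26.88117027282715, 6.608118057250977), 11.768289566040039)
```

```bash
cat >> h.py <<'E'
def go(x,y,z,yaw=None):
    "tool-axis shift (mm) and twist (deg) to a world TCP target; yaw = world angle of tool y"
    from scipy.spatial.transform import Rotation as Ro
    o=bot.get_obs();q=o['ee_rot'];R=Ro.from_quat(np.r_[q[1:],q[0]]).as_matrix()
    cy=np.degrees(np.arctan2(R[1,1],R[0,1]))
    print('t',round(o['clock'],2),'pos',np.round(o['ee_pos'],1),'yaw',round(cy,1),'tilt',round(np.degrees(np.arccos(-R[2,2])),2),'F',np.round(o['ft_force'],1),'grip',round(o['grip_width'],3),round(o['finger_force'],1))
    print('lin',np.round(R.T@(np.array([x,y,z])-o['ee_pos']),1),'twist',None if yaw is None else round(-((yaw-cy+180)%360-180),1))
E
python3 -c "
from h import *
go(501.5,-159.3,235,105.2)"
```

```text
t 0.1 pos [189.8 515.7 238.6] yaw 69.8 tilt 0.1 F [-0.2 -0.   0.3] grip 1.001 0.0
lin [-525.8 -525.7    4.2] twist -35.4
```

```bash
python3 -m handwheel '{"claw":[1,1,1,1,1,1,1,1],"linear":[[-30,-30,0],[-70,-70,0],[-112,-112,0],[-154,-154,0],[-196,-196,0],[-238,-238,0],[-280,-280,0],[-310,-310,0]],"twist":[-3,-8,-13,-18,-23,-28,-32,-35.4]}' 40
python3 -c "
from h import *
go(501.5,-159.3,235,105.2)"
```

```text
clock: 1.1
ee_pos: [374.3, 115.9, 239.2]
ee_rot: [0.0, -0.132, 0.991, -0.0]
ft_force: [0.7, -0.3, -0.2]
grip_width: 0.997
finger_force: 0.0
t 1.1 pos [374.3 115.9 239.2] yaw 105.2 tilt 0.01 F [ 0.7 -0.3 -0.2] grip 0.997 0.0
lin [ -50.5 -298.9    4.3] twist 0.0
```

```bash
python3 -m handwheel '{"claw":[1,0.7,0.5,0.5,0.5,0.5,0.5,0.5],"linear":[[-8,-50,0],[-18,-106,0],[-28,-164,2],[-37,-220,4],[-45,-265,4],[-50,-290,4],[-50.5,-299,4],[-50.5,-299,4]],"twist":[0,0,0,0,0,0,0,0]}'
python3 - <<'E'
from h import *
go(501.5,-159.3,235,105.2)
w=shot('wrist');save(w,'w1');print(w['xyz'],proj(w,[501.5,-159.3,164]),proj(w,[501.5,-159.3,115]))
E
```

```text
clock: 2.1
ee_pos: [500.4, -156.9, 234.9]
ee_rot: [-0.0, -0.132, 0.991, 0.0]
ft_force: [1.1, 0.1, 0.9]
grip_width: 0.499
finger_force: 0.0
t 2.1 pos [ 500.4 -156.9  234.9] yaw 105.2 tilt 0.08 F [1.1 0.1 0.9] grip 0.499 0.0
lin [-0.4 -2.6 -0.1] twist -0.0
[ 422.18785791 -178.21116394  368.14763537] [316.50933334 215.63008938] [317.19491994 192.3095806 ]
```

View pics/w1.png

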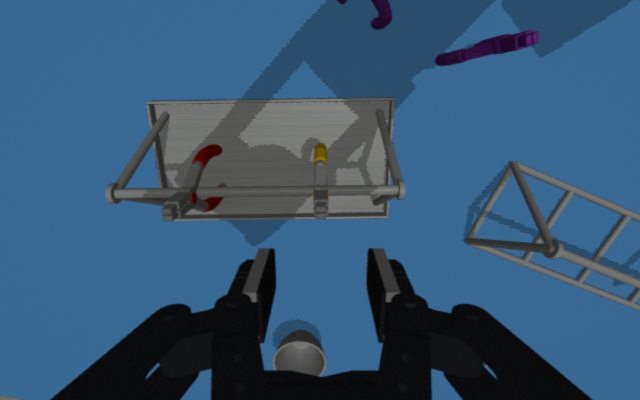

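The wrist view shows the yellow beak tip at (321,212), its rail crossing at (320.5,191), and rail ends at (113,193) and (401,189). Red is well off to the left.

```bash
python3 - <<'E'
from h import *
np.set_printoptions(precision=1,suppress=True)
w=load('wrist');print(onz(w,321,210,164),onz(w,320.5,191,117),onz(w,113,193,115),onz(w,401,189,115))
A,B=onz(w,113,193,115),onz(w,401,189,115);print((A+B)/2,np.linalg.norm(A-B),np.degrees(np.arctan2(*(B-A)[1::-1])))
p=w['pixels'];
g=cv2.cvtColor(p,cv2.COLOR_RGB2GRAY)
for r in(172,180,205,212):print(r,g[r,306:336])
E
```

```text
[ 497.  -157.5  164. ] [ 499.2 -157.3  117. ] [ 543.8 -312.9  115. ] [481.8 -97.1 115. ]
[ 512.8 -205.   115. ] 224.58020694460845 106.02073179972254
172 [87 87 86 87 87 88 87 85 75 78 87 90 90 90 91 91 90 89 91 89 87 86 86 86
 86 86 85 86 86 92]
180 [88 88 88 87 87 87 87 86 78 80 88 89 90 90 90 91 90 89 90 87 79 82 84 85
 85 85 86 85 85 88]
205 [119 119 119 118 119 118 116  95  82  69  58  55  55  55  56  55  56  56
  56  61  78  83 105 117 118 119 119 118 119 118]
212 [114 115 115 114 114 113 111  94  82  69  60  61  61  61  62  62  62  62
  62  62  78  84  99  98 104 111 112 112 112 111]
```

```bash
python3 -c "
from h import *
go(499.5,-157.5,136,105.7)"
```

```text
t 2.15 pos [ 500.3 -156.3  235. ] yaw 105.2 tilt 0.07 F [0.6 0.2 0.4] grip 0.501 0.0
lin [ 1. -1. 99.] twist -0.5
```

```bash
python3 -m handwheel '{"claw":[0.5,0.5,0.5,0.5,0.5,0.5,0.2,0],"linear":[[1,-1,20],[1,-1,45],[1,-1,70],[1,-1,90],[1,-1,99],[1,-1,99],[1,-1,99],[1,-1,99]],"twist":[-0.5,-0.5,-0.5,-0.5,-0.5,-0.5,-0.5,-0.5]}' 50
python3 -m handwheel '{"claw":[0,0,0,0],"linear":[[0,0,0],[0,0,0],[0,0,0],[0,0,0]],"twist":[0,0,0,0]}' 50
python3 - <<'E'
from h import *
go(499.5,-157.5,236,105.7)
E
```

```text
clock: 3.15
ee_pos: [500.7, -158.5, 137.3]
ee_rot: [0.001, -0.136, 0.991, -0.0]
ft_force: [1.1, -3.2, 1.8]
grip_width: 0.101
finger_force: 50.5
clock: 3.65
ee_pos: [500.7, -158.6, 137.3]
ee_rot: [0.001, -0.136, 0.991, -0.0]
ft_force: [-0.2, 1.5, 5.9]
grip_width: 0.108
finger_force: 51.0
t 3.65 pos [ 500.7 -158.6  137.3] yaw 105.7 tilt 0.1 F [-0.2  1.5  5.9] grip 0.108 51.0
lin [  0.7   1.3 -98.7] twist -0.0
```

```bash
python3 -m handwheel '{"claw":[0,0,0,0,0,0,0,0],"linear":[[0,0,-5],[0,0,-20],[0,0,-45],[0,0,-70],[0,0,-95],[0,0,-110],[0,0,-115],[0,0,-115]],"twist":[0,0,0,0,0,0,0,0]}' 60
python3 - <<'E'
from h import *
go(507,60,252,83.9)
E
```

```text
clock: 4.65
ee_pos: [500.0, -158.4, 251.1]
ee_rot: [-0.0, -0.136, 0.991, 0.0]
ft_force: [0.3, 0.0, -1.1]
grip_width: 0.101
finger_force: 58.6
t 4.65 pos [ 500.  -158.4  251.1] yaw 105.7 tilt 0.02 F [ 0.3  0.  -1.1] grip 0.101 58.6
lin [-65.8 208.4  -0.9] twist 21.8
```

```bash
python3 -m handwheel '{"claw":[0,0,0,0,0,0,0,0],"linear":[[-6,20,0],[-19,60,0],[-33,105,0],[-46,150,0],[-60,195,0],[-71,230,0],[-77.5,249.7,0],[-77.5,249.7,0]],"twist":[2,5,9,13,17,20,21.8,21.8]}'
python3 - <<'E'
from h import *
go(507,103,252,83.9)
w=shot('wrist');save(w,'w2');print(proj(w,[507,103,115]),proj(w,[499.5,35.6,115]))
E
```

```text
clock: 5.65
ee_pos: [506.5, 104.3, 250.1]
ee_rot: [-0.001, 0.052, 0.999, 0.0]
ft_force: [0.2, -0.6, -0.5]
grip_width: 0.1
finger_force: 58.7
t 5.65 pos [506.5 104.3 250.1] yaw 84.0 tilt 0.13 F [ 0.2 -0.6 -0.5] grip 0.1 58.7
lin [-0.6 -1.2 -1.9] twist 0.1
[319.20302424 187.15209844] [236.7834351  186.53558102]
```

View pics/w2.png

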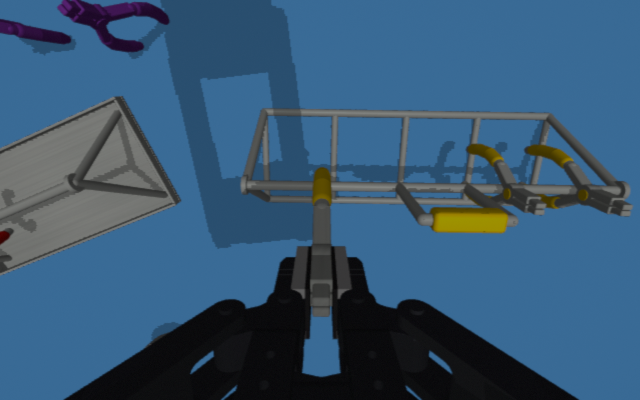

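The pliers are held upright, with the beak at (321,285). The rack rail runs from (247,185.5) to (623,189.5), and the bail sleeve centre is at (469,220).

```bash
python3 - <<'E'
from h import *
np.set_printoptions(precision=1,suppress=True)
w=load('wrist');A,B=onz(w,247,185.5,115),onz(w,623,189.5,115);d=B-A
print(A,B,(A+B)/2,np.linalg.norm(d),np.degrees(np.arctan2(d[1],d[0])),'h',onz(w,469,220,187))
u=d/np.linalg.norm(d);h=onz(w,469,220,187);h=onz(w,469,220,187);print('free',A+65*u,'from handle',h-90*u)
P=A+70*u;go(P[0],P[1],137.5,np.degrees(np.arctan2(d[1],d[0])))
print('held beak tip',onz(w,321,310,250.1-137.3+164),'rail at',onz(w,321,186.4,115))
E
```

```text
[499.5  44.1 115. ] [534.8 352.1 115. ] [517.1 198.1 115. ] 309.9586695951992 83.46193937968908 h [516.1 196.1 187. ]
free [506.9 108.7 115. ] from handle [505.9 106.7 187. ]
t 5.7 pos [506.7 103.2 250.3] yaw 84.0 tilt 0.12 F [ 0.4 -0.2 -1.3] grip 0.101 58.7
lin [  0.1  10.5 112.8] twist 0.5
held beak tip [505.6 104.6 276.8] rail at [506.5 104.5 115. ]
```

```bash
python3 -m handwheel '{"claw":[0,0,0,0,0,0,0,0],"linear":[[0,2,10],[0,2,30],[0,2,50],[0,2,70],[0,2,88],[0,2,102],[0,2,109],[0,2,109]],"twist":[0.5,0.5,0.5,0.5,0.5,0.5,0.5,0.5]}'
python3 - <<'E'
from h import *
go(507,106,137.3)
w=shot('wrist');save(w,'w3')
E
```

```text
clock: 6.7
ee_pos: [507.3, 104.6, 141.9]
ee_rot: [-0.0, 0.058, 0.998, -0.0]
ft_force: [-0.0, 0.3, 0.2]
grip_width: 0.101
finger_force: 58.7
t 6.7 pos [507.3 104.6 141.9] yaw 83.4 tilt 0.05 F [-0.   0.3  0.2] grip 0.101 58.7
lin [0.4 1.3 4.6] twist None
```

View pics/w3.png

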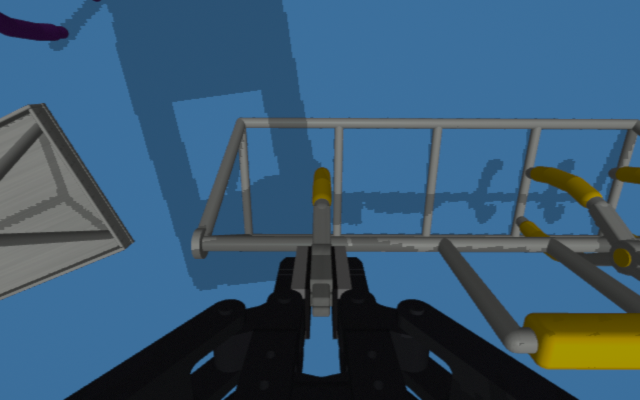

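The pliers straddle the rail: the rail is at (320,243) and the near leg at (321,185), beyond it in the image. I'll lower to contact.

```bash
python3 -m handwheel '{"claw":[0,0,0,0],"linear":[[0,0,2],[0,0,3.5],[0,0,4.5],[0,0,4.5]],"twist":[0,0,0,0]}'
```

```text
clock: 7.25
ee_pos: [507.3, 105.0, 137.8]
ee_rot: [-0.0, 0.058, 0.998, 0.0]
ft_force: [-0.7, 0.9, 0.2]
grip_width: 0.106
finger_force: 58.9
```

```bash
python3 -m handwheel '{"claw":[0.11,0.13,0.17,0.22,0.3,0.4,0.45,0.45],"linear":[[0,0,0.5],[0,0,0.5],[0,0,0.5],[0,0,0.5],[0,0,0.5],[0,0,0.5],[0,0,0.5],[0,0,0.5]],"twist":[0,0,0,0,0,0,0,0]}' 20
python3 -m handwheel '{"claw":[0.45,0.45,0.45,0.45,0.45,0.45,0.45,0.45],"linear":[[0,0,-5],[0,0,-15],[0,0,-35],[0,0,-60],[0,0,-90],[0,0,-120],[0,0,-135],[0,0,-135]],"twist":[0,0,0,0,0,0,0,0]}'
python3 - <<'E'
from h import *
go(517,196.5,273,-6.5)
w=shot('wrist');save(w,'w4');shot('scene');shot('top')
E
```

```text
clock: 8.25
ee_pos: [507.5, 104.9, 137.3]
ee_rot: [0.0, 0.058, 0.998, -0.0]
ft_force: [0.6, -0.3, -0.2]
grip_width: 0.451
finger_force: 0.0
clock: 9.25
ee_pos: [508.0, 104.9, 273.4]
ee_rot: [0.001, 0.058, 0.998, 0.0]
ft_force: [0.7, 0.2, -0.7]
grip_width: 0.45
finger_force: 0.0
t 9.25 pos [508.  104.9 273.4] yaw 83.4 tilt 0.14 F [ 0.7  0.2 -0.7] grip 0.45 0.0
lin [ 1.6 92.   0.4] twist 89.9
```

View pics/w4.png

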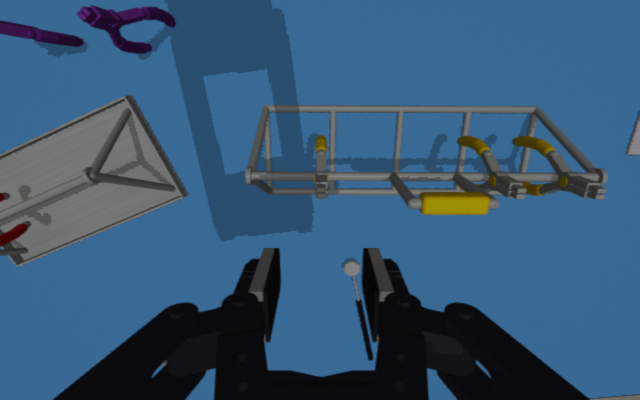

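The yellow pliers hang on the rail at (321,185), released, and the rack is undisturbed. The bail sleeve is at (454,204). Next I measure the sleeve by triangulation.

```bash
python3 - <<'E'
from h import *
np.set_printoptions(precision=1,suppress=True)
R={}
for n in('wrist','top','scene'):
    im=load(n);m=cv2.inRange(cv2.cvtColor(im['pixels'],cv2.COLOR_RGB2HSV),(18,130,90),(35,255,255))
    e=proj(im,[517,196.5,187]);k,_,st,ce=cv2.connectedComponentsWithStats(m)
    i=min((i for i in range(1,k) if st[i,4]>50),key=lambda i:np.hypot(*(ce[i]-e)));print(n,e,st[i],ce[i]);R[n]=ray(im,*ce[i])
    print(onz(im,*ce[i],187))
for a,b in(('wrist','top'),('wrist','scene'),('top','scene')):
    try: print(a,b,tri(R[a],R[b]))
    except Exception as x: print(x)
go(517.5,204.4,230,-6.5)
E
```

```text
wrist [454.8 204.3] [ 422  195   67   20 1288] [455.  204.5]
[517.2 196.6 187. ]
top [240.4 207.7] [230 207  21   5  80] [241.2 208.6]
[515.1 194.7 187. ]
scene [402.6 199.3] [391 193  23  17 197] [401.6 200.6]
[521.3 197.  187. ]
wrist top (array([514. , 193.5, 194.9]), np.float64(0.2875254975609388))
wrist scene (array([518.4, 196.6, 185. ]), np.float64(1.6954224686756576))
top scene (array([515.8, 195. , 182.7]), np.float64(0.9763530217764695))
t 9.4 pos [506.8 104.9 271. ] yaw 83.4 tilt 0.13 F [-0.9  0.1 -0.3] grip 0.448 0.0
lin [  0.8 100.1  41. ] twist 89.9
```

```bash
python3 -m handwheel '{"claw":[0.5,0.5,0.5,0.5,0.5,0.5,0.5,0.5],"linear":[[0,10,0],[0.5,25,0],[0.5,42,0],[1,60,0],[1,75,0],[1,88,0],[1,98,0],[1,98,0]],"twist":[6,16,26,36,46,56,66,75]}'
python3 -m handwheel '{"claw":[0.5,0.5,0.5,0.5],"linear":[[0,0,0],[0,0,0],[0,0,0],[0,0,0]],"twist":[8,15,15,15]}'
python3 - <<'E'
from h import *
go(518,203,174,-6.5)
w=shot('wrist');save(w,'w5');print(proj(w,[517.2,196,192]))
E
```

```text
clock: 10.4
ee_pos: [517.1, 203.0, 270.6]
ee_rot: [-0.001, 0.655, 0.755, -0.001]
ft_force: [0.2, 0.3, 0.9]
grip_width: 0.5
finger_force: 0.0
clock: 10.9
ee_pos: [517.5, 202.3, 271.5]
ee_rot: [-0.0, 0.746, 0.666, -0.001]
ft_force: [0.4, 0.2, 0.2]
grip_width: 0.5
finger_force: 0.0
t 10.9 pos [517.5 202.3 271.5] yaw -6.5 tilt 0.08 F [0.4 0.2 0.2] grip 0.5 0.0
lin [ 0.8  0.5 97.5] twist 0.0
[321.47889897 219.05214691]
```

View pics/w5.png

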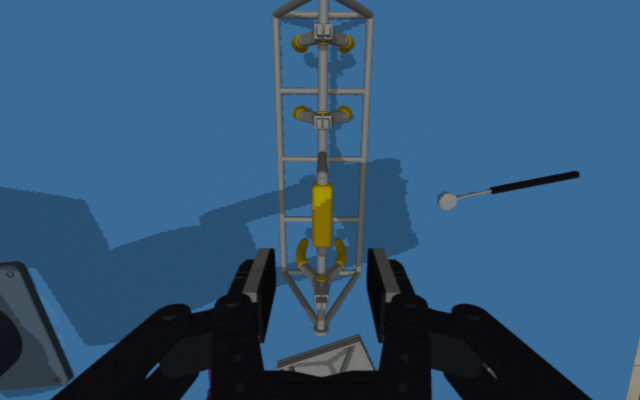

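All three pliers are on the rail, at (322,120), (322,40) and (321,290). The sleeve at (322,216) lies centred between the pads. Descend and grip.

```bash
python3 -m handwheel '{"claw":[0.5,0.5,0.5,0.5,0.5,0.5,0.5,0.5],"linear":[[0.5,0.5,15],[0.5,0.5,40],[0.5,0.5,65],[0.5,0.5,85],[0.5,0.5,94],[0.5,0.5,97],[0.5,0.5,97],[0.5,0.5,97]],"twist":[0,0,0,0,0,0,0,0]}'
python3 -m handwheel '{"claw":[0.4,0.3,0.22,0.18,0.14,0.1,0,0],"linear":[[0,0,0],[0,0,0],[0,0,0],[0,0,0],[0,0,0],[0,0,0],[0,0,0],[0,0,0]],"twist":[0,0,0,0,0,0,0,0]}' 100
python3 -m handwheel '{"claw":[0,0,0,0,0,0,0,0],"linear":[[0,0,0],[0,0,0],[0,0,-0.5],[0,0,-1],[0,0,-2],[0,0,-3],[0,0,-4],[0,0,-5]],"twist":[0,0,0,0,0,0,0,0]}' 100
```

```text
clock: 11.95
ee_pos: [518.9, 202.9, 176.1]
ee_rot: [0.0, 0.747, 0.665, 0.001]
ft_force: [0.2, -0.3, -0.2]
grip_width: 0.5
finger_force: 0.0
clock: 12.95
ee_pos: [518.2, 202.8, 175.6]
ee_rot: [-0.0, 0.747, 0.665, -0.0]
ft_force: [-2.1, -1.4, 4.7]
grip_width: 0.142
finger_force: 98.0
clock: 13.95
ee_pos: [518.3, 202.8, 180.2]
ee_rot: [-0.0, 0.747, 0.665, -0.0]
ft_force: [0.2, 0.7, -6.7]
grip_width: 0.136
finger_force: 97.5
```

```bash
python3 -m handwheel '{"claw":[0,0,0,0,0,0,0,0],"linear":[[0,0,-1],[0,0,-3],[0,0,-7],[0,0,-13],[0,0,-20],[0,0,-28],[0,0,-36],[0,0,-44]],"twist":[0,0,0,0,0,0,0,0]}'
python3 -m handwheel '{"claw":[0,0,0,0,0,0,0,0],"linear":[[0,0,-8],[0,0,-16],[0,0,-24],[0,0,-32],[0,0,-39],[0,0,-45],[0,0,-49],[0,0,-51]],"twist":[0,0,0,0,0,0,0,0]}'
python3 -m handwheel '{"claw":[0,0,0,0,0,0,0,0],"linear":[[0,0,0],[0,0,0],[0,0,0],[0,0,0],[0,0,0],[0,0,0],[0,0,0],[0,0,0]],"twist":[0,0,0,0,0,0,0,0]}'
python3 - <<'E'
from h import *
go(518,203,275.5)
s=shot('scene');t=shot('top');a=s['pixels'][100:330,180:500];cv2.imwrite('pics/end.png',cv2.resize(np.array(a),None,fx=2.4,fy=2.4)[:,:,::-1])
E
```

```text
clock: 14.95
ee_pos: [518.4, 202.8, 225.0]
ee_rot: [0.0, 0.747, 0.665, 0.0]
ft_force: [0.8, -0.5, -6.2]
grip_width: 0.144
finger_force: 97.6
clock: 15.95
ee_pos: [518.4, 202.8, 275.5]
ee_rot: [0.0, 0.747, 0.665, 0.0]
ft_force: [0.4, 0.3, -6.5]
grip_width: 0.143
finger_force: 97.6
clock: 16.95
ee_pos: [518.3, 202.8, 275.3]
ee_rot: [0.0, 0.747, 0.665, -0.0]
ft_force: [0.5, -0.2, -6.1]
grip_width: 0.141
finger_force: 97.6
t 16.95 pos [518.3 202.8 275.3] yaw -6.6 tilt 0.0 F [ 0.5 -0.2 -6.1] grip 0.141 97.6
lin [ 0.1 -0.4 -0.2] twist None
```

View pics/end.png

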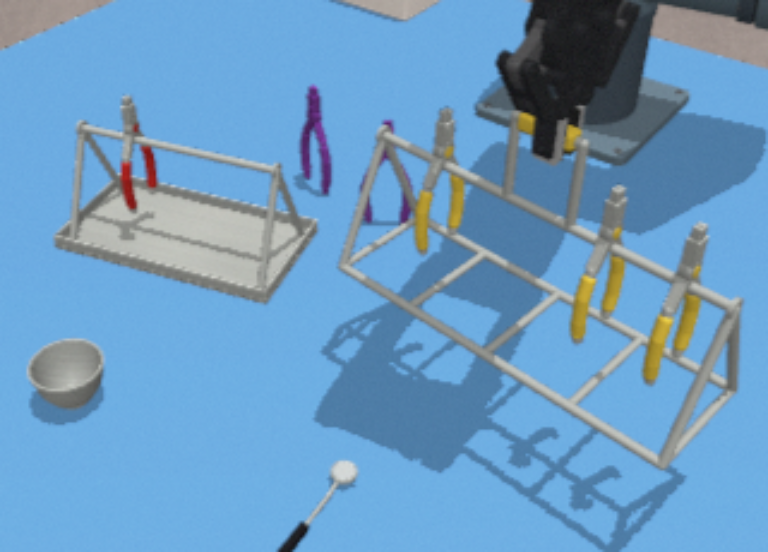

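The rack is up with all three pliers: new one at crop (437,180), the others at (600,265) and (680,305). The red pliers, bowl and mirror are unmoved. Quick check that it's level.

```bash
python3 - <<'E'
from h import *
s=load('scene')
for P,c in(([499.5,44,214.5],(383,132)),([534.8,352,214.5],(738,303))):
    print('level pred',proj(s,P),'seen',(180+c[0]/2.4,100+c[1]/2.4),'10mm lower',proj(s,np.array(P)-[0,0,10]))
E
```

```text
level pred [340.48395575 155.66769884] seen (339.58333333333337, 155.0) 10mm lower [340.40041295 159.96238876]
level pred [487.40103252 227.78124183] seen (487.5, 226.25) 10mm lower [485.90941154 232.57692564]
```

Both ends are within about 3 mm of level, so I'm handing in.

```bash
python3 -c "
from cell import bot
print(bot.hand_in())"
```

```text
the job is handed in; nothing more can be done
None
```

I hung the yellow pliers on the rack's empty half and handed in with the rack held about 10 cm up, level to about 3 mm and with all three pliers on its rail; the red pliers, bowl and mirror look unmoved in the last picture.

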